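Lock the crankshaft of a jump-ring winder with its pin

ROBOT

A 6-joint arm with a two-finger parallel gripper is mounted at the origin on a cart in front of the work surface, level with it; the furniture and walls round the work are solid. World frame = base frame: x ahead of the robot, y to its left, z up, the work surface at z = 0. Lengths are in m, angles in rad, forces in N, time in s.
With the tool pointing down it reaches from about 0.35 to 0.95 m from the base axis. Payload 17.4 kg.
Tool frame: the origin (TCP) lies midway between the tips of the shut fingers; the grasp point (between the pads) lies 19 mm behind it (hold_point_z is the distance from the TCP to the grasp point, in m); z points along the fingers, y is the line along which they close (so a half turn about z gives the same grasp; the last joint's range is limited). The gripper opens to 93 mm and grips with 3 to 60 N. Pads are 15 mm wide; open, the fingers measure 128 mm over their backs; the gripper's body (75 mm by 188 mm) begins 65 mm behind the grasp point.
Start: joints at [1.14, 0.116, 1.442, -0, 1.584, -0.038], TCP at [0.258, 0.624, 0.193] pointing down, gripper open.
Joint ranges: [-2.83, 2.83], [-0.83, 2.19], [0.07, 2.5], [-1.14, 4.28], [0.01, 3], [-2.97, 2.97]. Speed limits (rad/s): [1.89, 1.89, 2.22, 3.14, 3.14, 3.14].

INTERFACE

Orientations are given as a rotation vector (axis times angle).
In Python, from workcell import * gives the robot as it stands. The module is installed in compiled form; this text tells all that it offers.
- The arm moves only by the shell command python3 -m jog 'ROWS' [FORCE]. ROWS is JSON, a list that holds one entry, the list of rows, each a list of 7 numbers: the shift along the tool's x, y, z in units of 60 mm (1.0 is 60 mm), then the turn, a rotation vector about the tool's x, y, z in units of 8 degrees (1.0 is 8 degrees), then the finger opening in mm, from 0 to 93. In form: [[[x, y, z, wx, wy, wz, gripper], ...]]. A call has 1 to 12 rows; each row is the pose to reach, as a shift and turn from the pose commanded when the call began, along the tool's axes at that moment; what a row does not reach only later rows make up. A row lasts 1/8 s, in which the tool goes at most 62.5 mm and 10.7 degrees, less where a joint would pass 70% of its speed; a pose out of reach is approached as far as the arm can. A call with a gripper value outside its range is refused whole. The fingers move at their own pace and stop on an object; FORCE is the grip in N (left out, the last holds). Time passes only in rows, so rows that repeat a pose let the fingers close. It gives the time, the measured TCP pose, the force, the opening and the grip force at its end, in the units of the state.
- get_state(): the state, without advancing time (a new reading comes with each control period).
- read_camera(name): name is "side" or "top" or "wrist"; returns the picture (480x640x3 uint8, red, green, blue); there is no depth.
- camera_info(name): a dict with "mtx" (3x3 intrinsics, pixels), "world_from_camera" (4x4, takes a point from camera to world coordinates). Camera axes: x right, y up, looking along -z (the intrinsics and any distortion apply to the point x, -y, -z); pixel columns grow to the right and rows downward; lengths in m; the calibration is good to about 2 mm. A picture is of the moment at which its call begins: read the wrist's pose just before it. camera_info takes no time and is no camera call; for the wrist camera it gives the pose at the moment of the call.
- sign_off(): hands the job in; it is judged then, once.
The state is a dict: "time_s": time; "joints": joint angles; "qd": joint speeds; "effort": joint torques, N m; "position": TCP position; "orientation": TCP orientation; "wrist_force": force on the tool from outside, world axes, zero at the start; "wrist_torque": the same for the moment, N m; "grip_width": finger opening in m; "grasp_force": force on a finger pad.
Only numpy, scipy, OpenCV 4.12 (cv2) and the standard library are available. Lean on these libraries where they do the work, as an engineer would, in place of code of your own. Each camera call takes 0.05 s, during which the arm holds its last target. There are 200 camera calls.

TASK

Lock the shaft of the hand winder: take its locking pin (the one with the fat knurled head) from the wooden stand, stand it in the hole on top of the winder's housing, and turn the crank slowly until you feel the pin catch in the shaft's hidden cross-hole. Stop as soon as it catches and do not force the crank against the pin; then push the pin through until its head sits flat on the housing and let go. Leave the punch in the stand and the other loose things where they are.

Things in the scene. Friction and masses are not known exactly. Their poses are not given: they have to be found in the camera images.
- winder: Hand-cranked winder fixed to the bench: grey base plate 220x100x12 mm on a wooden plinth 200x80x45, housing block 56x68 with flat top 189 above the bench, mandrel and tail post behind. Origin on the bench straight below the housing's vertical hole; x along the shaft from crank to tail post (crank on the -x side), z up.
- shaft_mid (a point): Hidden in the housing: centre of the cross-hole, on the shaft's axis, 135 mm above the bench. Shaft 36 in diameter, axis along the winder's x. One cross-hole 12.5 wide, right through (comes up every half turn), at an unknown angle to the crank, never lined up at the start. A nylon plug fills it to 10 below the surface at both ends; about 6 N of friction hold it and the pin pushes it out ahead.
- bore_mouth (a point): Centre of the mouth of the vertical hole in the top of the housing, 189 mm above the bench; hole 11.5 mm in diameter with a 2 chamfer, 32 deep down to the shaft's space, and carries on as a 13 hole below the shaft.
- handle (a point): Middle of the crank's wooden handle: a freely spinning round bar 15 mm in diameter, 68 long, parallel to the shaft, on a crank of 45 radius; 95 in front of the housing's hole (winder's -x), 47 clear of the crank arm. A downward gripper can carry it full circle, either way. Free turning takes about 1.5 N here, 8 to 12 N tell a stop, over 20 N is forcing it. It stays where left.
- pin: Steel locking pin, 102 mm tall, about 80 g: round shank 10 in diameter, 80 long, with a tip tapered to 7 over 3, below a dark knurled round head 22 in diameter and 22 high. Origin at the tip, z towards the head. Starts upright in one of the stand's two holes, tip 7 above the bench, head clear above the stand.
- collar (a point): Centre of the underside of the pin's head, 80 above the tip. Above the housing's top it is 44 mm with the pin standing on the shaft, 34 once it has dropped by itself into the cross-hole (the crank then meets a stop either way, some 35 degrees apart), 0 when home. The pin slides on only with the crank unloaded and near the middle between these two stops.
- punch: Headless straight brass-coloured punch, 9 mm in diameter and 81 tall, in the stand's other hole; not needed. Origin at its lower end, z along it.
- stand: Wooden block 130x44x35 mm with two holes 12 in diameter and 28 deep in its top, 35 to either side of its middle along its x. Origin at the middle of its underside.
- wax: Loose cake of wax 34x48x22 mm, not needed. Origin at the middle of its underside.
- clamp: Loose wooden ring clamp 30x149x24 mm, not needed. Origin at the middle of its underside.

How it is judged:
On the way, in this order (a step that is already met when the one before it is completed fails the run):
1. the pin stands in the housing's hole, on the shaft (horizontal distance between pin and bore_mouth below 0.006 m and z of pin in the frame of bore_mouth below -0.02 m and angle between pin's own z axis and vertical below 0.2 rad), for 0.2 s.
2. the pin has caught in the shaft's cross-hole (horizontal distance between pin and bore_mouth below 0.006 m and z of pin in the frame of bore_mouth below -0.041 m), for 0.2 s.
At the end, for the whole second after the job is handed in: The locking pin is through the housing and the shaft, upright (within 0.1 rad) and at rest, its head's underside within 4 mm of the housing's top and centred on the hole within 4 mm (horizontal distance between collar and bore_mouth below 0.004 m and z of collar in the frame of bore_mouth below 0.004 m and angle between pin's own z axis and vertical below 0.1 rad and linear speed of pin below 0.02 m/s); the robot touches nothing.
It fails at once if the crank is forced against the pin (more than about 80 N between pin and shaft, which some 20 N at the crank handle give) (contact force between pin and shaft above 80 N).
It fails at once if the punch is taken out or knocked over (distance of punch from where it was at the start of the episode above 0.02 m or angle between punch's own z axis and vertical above 0.4 rad).
It fails at once if the wax or the ring clamp is moved more than 30 mm (distance of any of wax, clamp from where it was at the start of the episode above 0.03 m).
It also fails if it takes over 72 s, if anything falls off the work surface, if the arm or the gripper's body presses on something with over 40 N, if the wrist force passes 120 N, or if a joint passes its speed limit or range.

## Working session

There is one attempt and no reset: what is moved stays moved. The work goes in short steps, Python scripts to look and compute and a shell command to move; the robot and the scene stay as the last step left them, time stands still between calls to the robot, and variables do not carry over. Pictures are saved under pics/ and viewed, at most 10 in all, crops included, and the job is handed in when it is done.

```bash
mkdir -p pics; python3 - <<'E'
from workcell import *
import cv2,numpy as np
np.set_printoptions(precision=4,suppress=True)
s=get_state()
for k in ("time_s","position","orientation","wrist_force","grip_width"): print(k,s[k])
for n in ("side","top"):
    im=read_camera(n); cv2.imwrite(f"pics/{n}0.png",im[:,:,::-1]); c=camera_info(n); print(n,c["mtx"],c["world_from_camera"],[k for k in c])
E
```

```text
time_s 0.0
position [0.2583 0.6234 0.1923]
orientation [-0.613  -3.0809  0.0018]
wrist_force [0.7165 0.5778 0.2324]
grip_width 0.09291431068846343
side [[486.9785   0.     318.3307]
 [  0.     486.9785 238.6489]
 [  0.       0.       1.    ]] [[ 0.9415  0.1207 -0.3147  0.2805]
 [-0.3368  0.3712 -0.8653 -0.6905]
 [ 0.0124  0.9207  0.3901  0.511 ]
 [ 0.      0.      0.      1.    ]] ['mtx', 'world_from_camera']
top [[560.1517   0.     318.2295]
 [  0.     560.1517 238.3794]
 [  0.       0.       1.    ]] [[-0.0186  0.9836 -0.1795  0.4251]
 [-0.9997 -0.0216 -0.015   0.1684]
 [-0.0186  0.1791  0.9836  1.0593]
 [ 0.      0.      0.      1.    ]] ['mtx', 'world_from_camera']
```

View pics/top0.png

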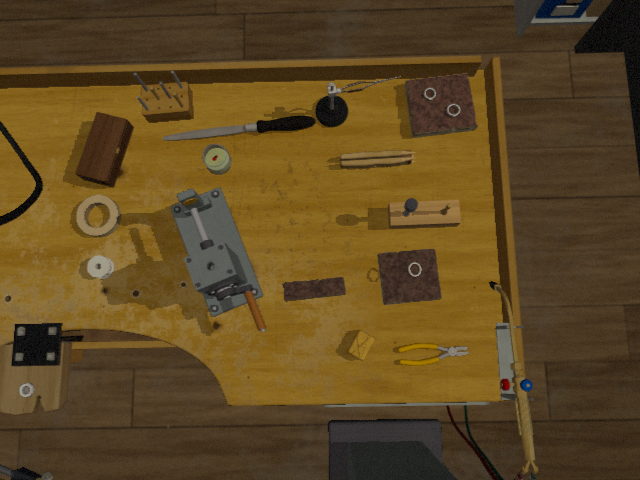

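View pics/side0.png

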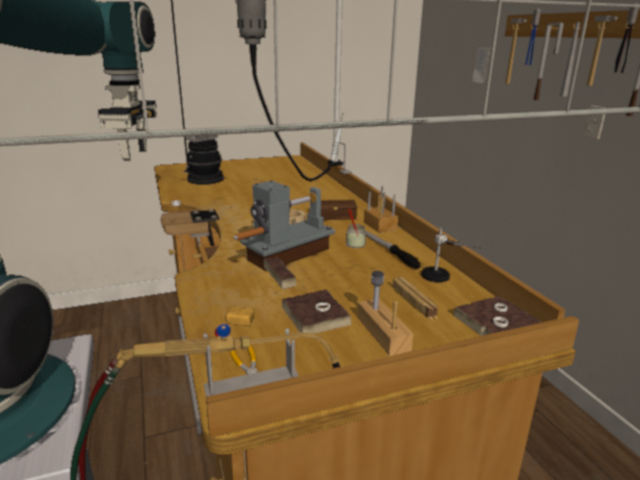

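The top view shows the stand at about (425,213) with the pin head at (411,205) and the punch at (447,207). The winder's housing top is at about (208,268) and its handle at (257,310). The side view shows the pin head at (377,278) and the handle at (250,234). Next I'll zoom in on these.

```bash
python3 - <<'E'
import cv2,numpy as np
t=cv2.imread("pics/top0.png"); s=cv2.imread("pics/side0.png")
f=lambda im,x,y,w,h,k:cv2.resize(im[y:y+h,x:x+w],None,fx=k,fy=k,interpolation=cv2.INTER_CUBIC)
a=f(t,165,180,110,150,4) #440x600
b=np.vstack([f(t,380,190,90,50,4),f(s,235,175,90,87,4)[:,:360]])
b=cv2.copyMakeBorder(b,0,600-b.shape[0],0,0,0) if b.shape[0]<600 else b[:600]
cv2.imwrite("pics/crop1.png",np.hstack([a,b]))
E
```

```text
(no output)
```

View pics/crop1.png

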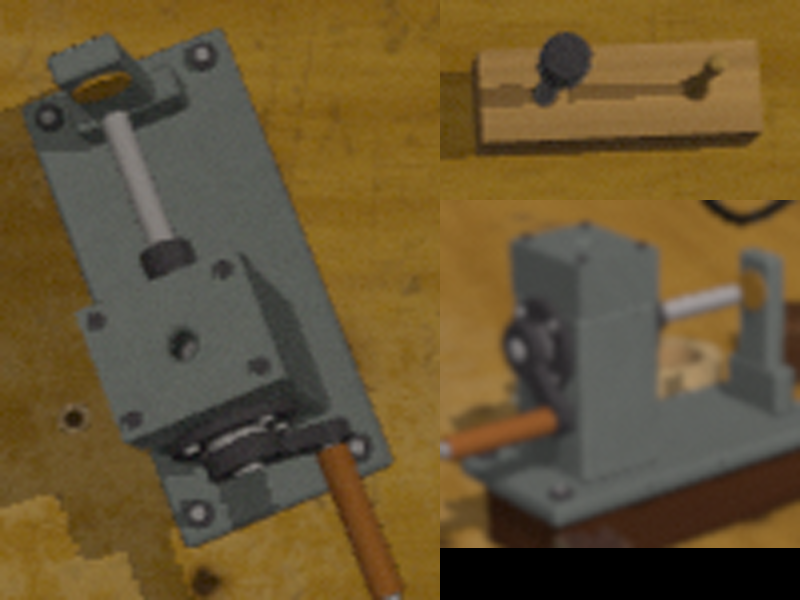

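```bash
cat > h.py <<'E'
from workcell import *
import cv2,numpy as np
from scipy.spatial.transform import Rotation as R
np.set_printoptions(precision=4,suppress=True)
def ray(n,uv,info=None):
    c=info or camera_info(n); M=np.array(c["world_from_camera"]); K=np.array(c["mtx"])
    p=np.linalg.solve(K,[uv[0],uv[1],1]); d=M[:3,:3]@[p[0],-p[1],-1]
    return M[:3,3],d/np.linalg.norm(d)
def plane(n,uv,z,info=None):
    o,d=ray(n,uv,info); return o+d*(z-o[2])/d[2]
def two(a,b):
    (o,d),(q,e)=a,b
    t=np.linalg.lstsq(np.c_[d,-e],q-o,rcond=None)[0]
    return (o+d*t[0]+q+e*t[1])/2, np.linalg.norm(o+d*t[0]-q-e*t[1])
def proj(n,P,info=None):
    c=info or camera_info(n); M=np.array(c["world_from_camera"])
    q=np.linalg.inv(M)@[*P,1]; u=np.array(c["mtx"])@[q[0],-q[1],-q[2]]; return u[:2]/u[2]
def tool():
    s=get_state(); return np.array(s["position"]),R.from_rotvec(s["orientation"])
E
python3 - <<'E'
from h import *
C=lambda x,y:(165+(x-1.5)/4,180+(y-1.5)/4)
b=plane("top",C(184,345),.189); print("bore",b)
for p in [(97,321),(223,269),(260,366),(132,419)]: print("screw",plane("top",C(*p),.189))
L=[plane("top",C(*p),.057) for p in [(25,110),(190,545),(222,28),(388,465)]]
for i in (0,2):
    v=L[i]-L[i+1]; print("edge yaw",np.degrees(np.arctan2(v[1],v[0])),np.linalg.norm(v))
pin=plane("top",(380+(565-440-1.5)/4,190+(58-1.5)/4),.109); print("pin",pin)
print("stand corners",[plane("top",(380+(x-441.5)/4,190+(y-1.5)/4),.035)[:2] for x,y in [(478,53),(757,40),(762,132),(482,143)]])
print("handle ends z.12",plane("top",C(337,445),.12),plane("top",C(388,598),.12))
print("side pin",proj("side",pin))
# side head blob
im=cv2.imread("pics/side0.png"); print("pin two",two(ray("top",(411,204.2)),ray("side",(377,274))))
print("handle tip two",two(ray("top",C(388,598)),ray("side",(235+5/4,175+250/4))))
p,r=tool();print(r.as_matrix())
E
```

```text
bore [0.5437 0.3516 0.189 ]
screw [0.554  0.3861 0.189 ]
screw [0.5737 0.3366 0.189 ]
screw [0.5348 0.3215 0.189 ]
screw [0.515  0.3715 0.189 ]
edge yaw 21.615907326081423 0.21592023152477674
edge yaw 20.70694791934252 0.21804832235232396
pin [0.6555 0.0207 0.109 ]
stand corners [array([0.6768, 0.0498]), array([ 0.68  , -0.0809]), array([ 0.636 , -0.0804]), array([0.6337, 0.0497])]
handle ends z.12 [0.5094 0.3009 0.12  ] [0.4456 0.2795 0.12  ]
side pin [377.673  271.9381]
pin two (array([0.6553, 0.0203, 0.1053]), np.float64(0.0020285336210432753))
handle tip two (array([0.4456, 0.2819, 0.1   ]), np.float64(0.0007708717089692095))
[[-0.9238  0.3828 -0.0004]
 [ 0.3828  0.9238 -0.0009]
 [ 0.     -0.001  -1.    ]]
```

```bash
cat >> h.py <<'E'
def goto(P,yaw=None):
    "units of the jog for TCP target P, tool-y yaw in deg, z down"
    p,r=tool(); t=r.inv().apply(np.array(P)-p)/.06
    w=np.zeros(3)
    if yaw is not None:
        a=np.radians(yaw); y=np.array([np.cos(a),np.sin(a),0]); z=np.array([0,0,-1.]); x=np.cross(y,z)
        w=np.degrees((r.inv()*R.from_matrix(np.c_[x,y,z])).as_rotvec())/8
    print("shift",t.round(3),"turn",w.round(3),"rows>=",np.linalg.norm(t)*60/62.5,np.linalg.norm(w)*8/10.7)
E
python3 - <<'E'
from h import *
p,r=tool(); M=np.array(camera_info("wrist")["world_from_camera"])
print("cam in tool",r.inv().apply(M[:3,3]-p)); print(r.as_matrix().T@M[:3,:3]); print(camera_info("wrist")["mtx"])
goto([.5437-.05,.3516-.02,.36],111.2)
goto([.655,.020,.25],111.2)
E
```

```text
cam in tool [ 0.0742 -0.0014 -0.1923]
[[ 0.0001  0.9634  0.2682]
 [ 1.     -0.0002  0.0006]
 [ 0.0006  0.2682 -0.9634]]
[[416.501    0.     324.2537]
 [  0.     416.501  238.4532]
 [  0.       0.       1.    ]]
shift [-5.486 -2.994 -2.79 ] turn [-0.007 -0.003 -5.464] rows>= 6.570466273044675 4.084955487743873
shift [-9.958 -6.76  -0.954] turn [-0.007 -0.003 -5.464] rows>= 11.59045393397302 4.084955487743873
```

```bash
python3 -m jog '[[[-1,-0.5,-1.5,0,0,-1,93],[-2,-1,-2.79,0,0,-2,80],[-3,-1.6,-2.79,0,0,-3,60],[-4,-2.2,-2.79,0,0,-4,40],[-5,-2.7,-2.79,0,0,-5,40],[-5.49,-3,-2.79,0,0,-5.46,40],[-5.49,-3,-2.79,0,0,-5.46,40],[-5.49,-3,-2.79,0,0,-5.46,40],[-5.49,-3,-2.79,0,0,-5.46,40]]]' 
python3 - <<'E'
from h import *
s=get_state(); print(s["time_s"],s["position"],s["wrist_force"])
i=camera_info("wrist"); im=read_camera("wrist"); cv2.imwrite("pics/w1.png",im[:,:,::-1]); np.savez("w1.npz",m=i["mtx"],w=i["world_from_camera"])
print(proj("wrist",[.5437,.3516,.189]),proj("wrist",[.4655,.290,.10]))
goto([.655-.05,.020-.02,.30],111.2)
E
```

```text
time_s: 1.23
position: [0.4937, 0.3314, 0.3601]
orientation: [0.576, -3.088, -0.0]
wrist_force: [-0.0, -1.1, -0.5]
grip_width: 0.0403
grasp_force: 0.0
1.225 [0.4937 0.3314 0.3601] [-0.0359 -1.0737 -0.5472]
[325.7677 268.0646] [298.2596 155.9378]
shift [ 0.265 -5.83   1.001] turn [ 0.001 -0.004  0.001] rows>= 5.68463165872843 0.0034271946307989102
```

View pics/w1.png

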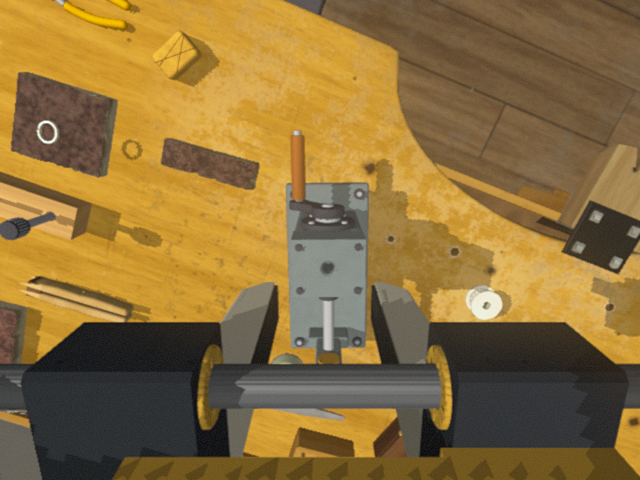

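The wrist view shows the bore at (327,268), within about 1 px of my prediction. The handle runs from (297,130) to (298,203) and lines up with the tool. Now to the pin.

```bash
python3 -m jog '[[[0.05,-1,0.1,0,0,0,40],[0.1,-2,0.3,0,0,0,40],[0.15,-3,0.5,0,0,0,40],[0.2,-4,0.8,0,0,0,40],[0.25,-5,1,0,0,0,40],[0.26,-5.83,1,0,0,0,40],[0.26,-5.83,1,0,0,0,40],[0.26,-5.83,1,0,0,0,40]]]' 
python3 - <<'E'
from h import *
d=np.load("w1.npz"); im=cv2.imread("pics/w1.png",0)
c=im[255:282,312:343]; m=(c<55).astype(np.uint8); n,l,st,ce=cv2.connectedComponentsWithStats(m)
for k in range(1,n):
    uv=ce[k]+[312,255]; print(uv,st[k,4],plane("wrist",uv,.189,dict(mtx=d["m"],world_from_camera=d["w"])))
im=read_camera("wrist"); cv2.imwrite("pics/w2.png",im[:,:,::-1]); i=camera_info("wrist"); np.savez("w2.npz",m=i["mtx"],w=i["world_from_camera"])
print("pred",proj("wrist",[.655,.0203,.109]))
E
```

```text
time_s: 2.28
position: [0.6055, 0.0007, 0.3003]
orientation: [0.579, -3.088, -0.001]
wrist_force: [-0.4, -0.1, -0.3]
grip_width: 0.0403
grasp_force: 0.0
pred [325.4945 259.9805]
```

View pics/w2.png

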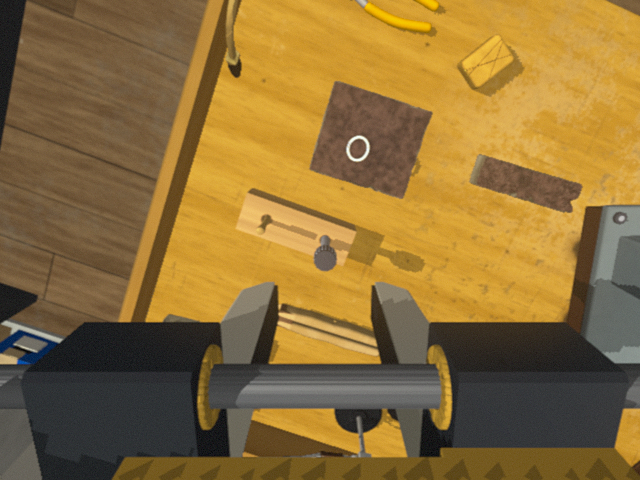

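The pin head is at about (325,258), against a prediction of (325.5,260). The clamp at (330,328) is well below where the fingers will pass.

```bash
python3 - <<'E'
from h import *
goto([.655,.0205,.080],111.2)
E
```

```text
shift [-0.888  0.003  3.675] turn [0.001 0.001 0.009] rows>= 3.629735813062182 0.006842292422875752
```

```bash
python3 -m jog '[[[-0.89,0,0.9,0,0,0,40],[-0.89,0,1.8,0,0,0,40],[-0.89,0,2.6,0,0,0,40],[-0.89,0,3.2,0,0,0,40],[-0.89,0,3.67,0,0,0,40],[-0.89,0,3.67,0,0,0,40],[-0.89,0,3.67,0,0,0,10],[-0.89,0,3.67,0,0,0,10],[-0.89,0,3.67,0,0,0,10],[-0.89,0,3.67,0,0,0,10]]]' 40
python3 - <<'E'
from h import *
goto([.655,.0205,.16]); s=get_state(); print(s["grip_width"],s["grasp_force"],s["wrist_force"])
E
```

```text
time_s: 3.58
position: [0.6564, 0.019, 0.0828]
orientation: [-0.577, 3.085, -0.0]
wrist_force: [-2.2, 2.2, 12.6]
grip_width: 0.0104
grasp_force: 5.9
shift [ 0.009  0.031 -1.286] turn [0. 0. 0.] rows>= 1.2348479177304923 0.0
0.01044008519725033 5.924294901051326 [-2.188   2.1689 12.5737]
```

```bash
python3 - <<'E'
from h import *
a=read_camera("side");b=read_camera("wrist"); print(proj("side",[.655,.02,.09]),get_state()["grip_width"])
f=lambda im,x,y,w,h,k:cv2.resize(im[y:y+h,x:x+w],None,fx=k,fy=k,interpolation=cv2.INTER_CUBIC)
cv2.imwrite("pics/g1.png",np.hstack([f(a,317,180,120,150,4)[:400],f(b,220,240,200,200,2)[:400,:310]])[:,:,::-1])
E
```

```text
[376.9835 281.3635] 0.010117649214981097
```

View pics/g1.png

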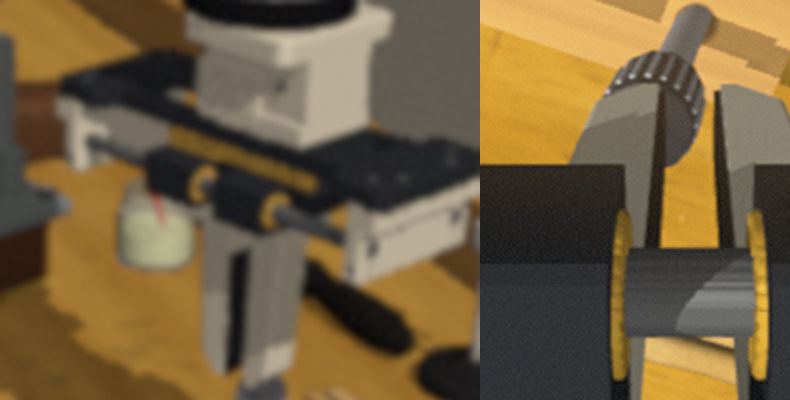

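The crop shows the head beside or under the left finger, not between the pads: knurl around crop (650,80), top face around (685,135). The pin also leans. I'll open and look again before moving further.

```bash
python3 -m jog '[[[0,0,-0.1,0,0,0,25],[0,0,-0.3,0,0,0,40],[0,0,-0.8,0,0,0,40],[0,0,-1.3,0,0,0,40],[0,0,-1.3,0,0,0,40]]]' 
python3 - <<'E'
from h import *
a=read_camera("side");b=read_camera("wrist");t=read_camera("top"); p,r=tool();print(p)
for z in (.109,.087,.035): print(z,proj("side",[.655,.0205,z]),proj("wrist",[.655,.0205,z]),proj("top",[.655,.0205,z]))
f=lambda im,x,y,w,h,k:cv2.resize(im[y:y+h,x:x+w],None,fx=k,fy=k,interpolation=cv2.INTER_CUBIC)
cv2.imwrite("pics/g2.png",np.hstack([f(a,340,250,80,100,4)[:400],f(b,220,180,200,200,2)[:400,:400]])[:,:,::-1])
for n,i in zip("abt",(a,b,t)): cv2.imwrite(f"pics/raw2{n}.png",i[:,:,::-1])
E
```

```text
time_s: 4.3
position: [0.6564, 0.0186, 0.1617]
orientation: [-0.576, 3.084, -0.001]
wrist_force: [-0.7, 0.1, -0.1]
grip_width: 0.04
grasp_force: 0.0
[0.6551 0.0187 0.1576]
0.109 [377.4804 272.024 ] [329.2316 252.5843] [411.0057 204.3961]
0.087 [376.7674 282.6837] [328.8276 242.5372] [409.2192 207.3525]
0.035 [375.135  307.0878] [328.0831 224.0215] [405.2902 213.8546]
```

View pics/g2.png

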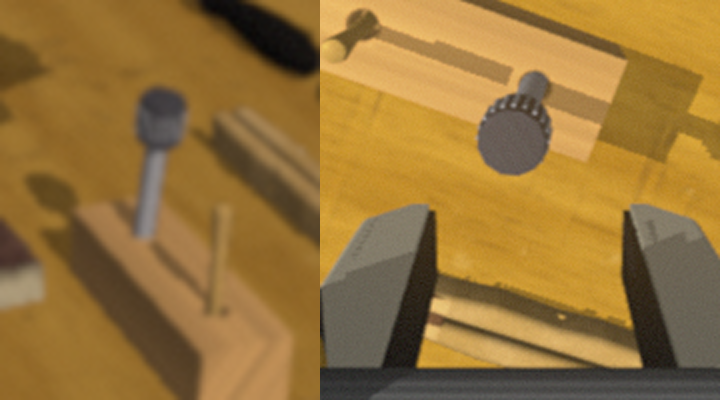

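The side view has the head top at about (380.7,274.2) and the shank entering the stand at (376.7,308.7). The wrist view has the head top at about (317.5,248). The pin is still in its hole but leaning, so I'll triangulate it.

```bash
python3 - <<'E'
from h import *
p,r=tool()
def head(f,x0,y0,w,h):
    im=cv2.imread(f)[y0:y0+h,x0:x0+w].astype(int); sat=im.max(2)-im.min(2)
    m=((sat<35)&(im.max(2)<150)).astype(np.uint8); n,l,st,ce=cv2.connectedComponentsWithStats(m)
    for k in np.argsort(-st[1:,4])[:2]+1: print(f,st[k]+[x0,y0,0,0,0],ce[k]+[x0,y0])
head("pics/raw2a.png",365,265,30,30); head("pics/raw2b.png",290,210,60,65); head("pics/raw2t.png",385,185,50,45); head("pics/top0.png",385,185,50,45)
a=ray("side",(380.7,274.2)); b=ray("wrist",(317.5,248))
print(two(a,b), plane("wrist",(317.5,248),.109),plane("side",(380.7,274.2),.109),plane("side",(376.7,308.7),.035),proj("wrist",p),p)
E
```

```text
pics/raw2a.png [374 272  12  23 186] [379.3387 281.5753]
pics/raw2b.png [ 299  216   36   51 1246] [317.9085 244.061 ]
pics/raw2t.png [ 385  185   50   45 1478] [407.3985 205.4811]
pics/raw2t.png [425 221   5   9  15] [426.8667 225.8667]
pics/top0.png [403 198  15  18 169] [409.7988 206.1775]
pics/top0.png [395 226   3   2   4] [396.25 226.5 ]
(array([0.6563, 0.0125, 0.108 ]), np.float64(0.0024028680896038125)) [0.6549 0.0128 0.109 ] [0.6567 0.0108 0.109 ] [0.6552 0.0143 0.035 ] [326.8632 281.0389] [0.6551 0.0187 0.1576]
```

```bash
python3 - <<'E'
from h import *
p,r=tool(); 
for dy in(-.02,-.035,.02,.035): print(dy,proj("side",p+r.apply([0,dy,0])))
im=cv2.imread("pics/raw2a.png").astype(int); g=(im.max(2)-im.min(2)<30)
for v in range(228,272,2): print(v,"".join("#" if g[v,u] else "." for u in range(340,415)))
E
```

```text
-0.02 [388.0584 251.7378]
-0.035 [394.5701 254.5162]
0.02 [371.4433 244.6484]
0.035 [365.4784 242.1032]
228 .........##................########..............####......................
230 .........#####.....#####....##..................#####......................
232 ........######.....#########....................#####......................
234 .......##...............#######.................#####......................
236 ............................#######.............#####......................
238 .......##......................########....................................
240 .......###.........................#######.................................
242 .......###............................#######..............................
244 .......###................................#########........................
246 ..............................................##########...................
248 ................................................##########.................
250 ..................................................###########..............
252 ...................................................##############..........
254 ........................................................#############......
256 ..........................................................##############...
258 ............................................................###############
260 ..............................................................#############
262 ................................................................###########
264 ...................................................................########
266 ......................................................................#####
268 ...........................................................................
270 ...........................................................................
```

```bash
python3 - <<'E'
from h import *
p,r=tool(); im=cv2.imread("pics/raw2a.png"); k=5;x0,y0=320,170
c=cv2.resize(im[y0:y0+120,x0:x0+120],None,fx=k,fy=k,interpolation=cv2.INTER_CUBIC)
for dy in(-.02,0,.02):
    u=(proj("side",p+r.apply([0,dy,0]))-[x0,y0])*k; cv2.circle(c,tuple(int(v) for v in u),5,(0,0,255),-1)
cv2.imwrite("pics/g3.png",c)
E
```

```text
(no output)
```

View pics/g3.png

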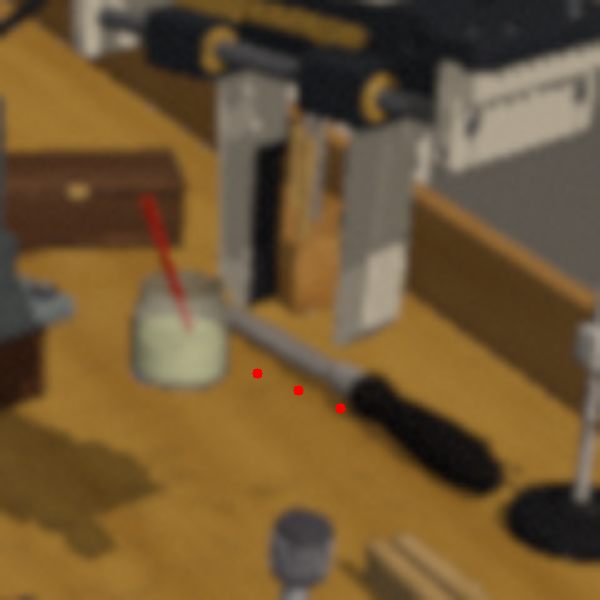

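The red dots mark the reported TCP. The real fingertips, at crop rows 300–340, sit about 26 mm above it, so the last attempt pressed on top of the head. From here I take tip z as reported z + 26 mm.

```bash
python3 - <<'E'
from h import *
goto([.656,.0127,.056],111.2)
E
```

```text
shift [ 0.021 -0.098  1.693] turn [ 0.002 -0.006 -0.004] rows>= 1.6280191647243827 0.0054179971970996
```

```bash
python3 -m jog '[[[0.02,-0.1,0.2,0,0,0,60],[0.02,-0.1,0.5,0,0,0,60],[0.02,-0.1,0.9,0,0,0,60],[0.02,-0.1,1.3,0,0,0,60],[0.02,-0.1,1.55,0,0,0,60],[0.02,-0.1,1.69,0,0,0,60],[0.02,-0.1,1.69,0,0,0,60]]]' 
python3 -m jog '[[[0,0,0,0,0,0,30],[0,0,0,0,0,0,18],[0,0,0,0,0,0,18],[0,0,0,0,0,0,18],[0,0,0,0,0,0,18]]]' 40
```

```text
time_s: 5.32
position: [0.6563, 0.0127, 0.0564]
orientation: [0.577, -3.088, -0.0]
wrist_force: [-0.3, -0.3, 0.3]
grip_width: 0.06
grasp_force: 0.0
time_s: 5.95
position: [0.6563, 0.0133, 0.057]
orientation: [-0.577, 3.088, 0.002]
wrist_force: [-1.8, 4.9, 2.5]
grip_width: 0.0212
grasp_force: 40.0
```

```bash
python3 -m jog '[[[0,0,-0.15,0,0,0,18],[0,0,-0.4,0,0,0,18],[0,0,-0.8,0,0,0,18],[0,0,-1.3,0,0,0,18],[0,0,-1.9,0,0,0,18],[0,0,-2.6,0,0,0,18],[0,0,-3.2,0,0,0,18],[0,0,-3.7,0,0,0,18],[0,0,-3.9,0,0,0,18],[0,0,-3.9,0,0,0,18]]]' 
python3 - <<'E'
from h import *
for n in ("side","top","wrist"): cv2.imwrite(f"pics/r3{n}.png",read_camera(n)[:,:,::-1])
p,r=tool(); print(p,get_state()["grip_width"])
h=p+[0,0,.042]
for z in (.042,.031,-.049): print(z,[proj(n,p+r.apply([0,0,-z])) for n in("side","wrist")])
goto([.5437,.3516,p[2]],111.2)
s=cv2.imread("pics/r3side.png"); 
q=proj("side",p); x0,y0=int(q[0])-50,int(q[1])-60
w=cv2.imread("pics/r3wrist.png")
cv2.imwrite("pics/g4.png",np.hstack([cv2.resize(s[y0:y0+120,x0:x0+80],None,fx=4,fy=4,interpolation=2),cv2.resize(w[190:350,270:380],None,fx=3,fy=3,interpolation=2)])); print(x0,y0)
E
```

```text
time_s: 7.2
position: [0.6566, 0.0125, 0.2914]
orientation: [-0.577, 3.087, -0.001]
wrist_force: [0.1, 0.3, -0.8]
grip_width: 0.0213
grasp_force: 40.0
[0.6562 0.0126 0.2893] 0.021179976274500707
0.042 [array([388.4289, 152.5017]), array([327.5243, 319.8489])]
0.031 [array([387.9593, 159.1214]), array([327.3214, 307.9393])]
-0.049 [array([384.6894, 205.2144]), array([326.3578, 251.3809])]
shift [-0.292  5.946  0.003] turn [ 0.004 -0.013 -0.004] rows>= 5.714697042623853 0.010445832496120123
336 117
```

View pics/g4.png

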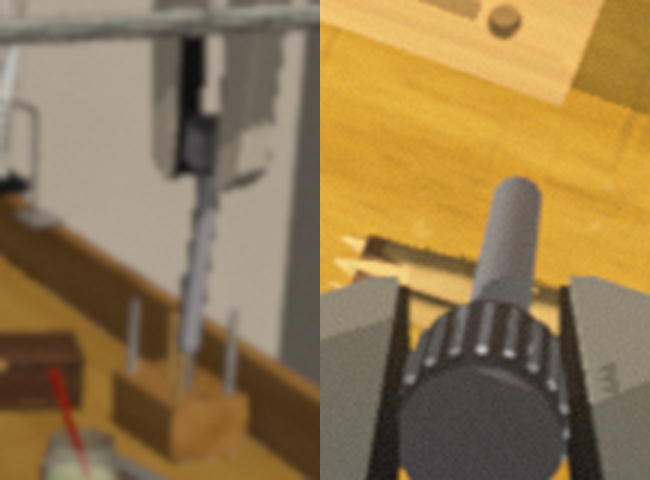

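The pin is held. Its tip is at wrist (335.7,252) against (326.4,251.4) for upright, so it leans about 3.6° towards tool +y. I'll tilt the tool to correct that while moving over the bore.

```bash
python3 -m jog '[[[0,0.4,0,0.1,0,0,18],[-0.05,1.1,0,0.2,0,0,18],[-0.1,1.9,0,0.3,0,0,18],[-0.15,2.7,0,0.45,0,0,18],[-0.2,3.5,0,0.45,0,0,18],[-0.2,4.3,0,0.45,0,0,18],[-0.25,5,0,0.45,0,0,18],[-0.29,5.5,0,0.45,0,0,18],[-0.29,5.8,0,0.45,0,0,18],[-0.29,5.9,0,0.45,0,0,18],[-0.29,5.9,0,0.45,0,0,18],[-0.29,5.9,0,0.45,0,0,18]]]' 
python3 - <<'E'
from h import *
i=camera_info("wrist"); w=read_camera("wrist")[:,:,::-1]; cv2.imwrite("pics/r4wrist.png",w); np.savez("w4.npz",m=i["mtx"],w=i["world_from_camera"])
s=read_camera("side")[:,:,::-1]; cv2.imwrite("pics/r4side.png",s); cv2.imwrite("pics/r4top.png",read_camera("top")[:,:,::-1])
p,r=tool(); print(p, proj("wrist",[.5437,.3516,.189]),proj("wrist",[.5437,.3516,.240]),proj("wrist",[.5437,.3516,.32]))
q=proj("side",[.5437,.3516,.22]).astype(int); x0,y0=q[0]-40,q[1]-60; print(x0,y0,proj("side",[.5437,.3516,.24]),proj("side",[.5437,.3516,.32]))
cv2.imwrite("pics/g5.png",np.hstack([cv2.resize(s[y0:y0+120,x0:x0+80],None,fx=4,fy=4,interpolation=2),cv2.resize(w[190:350,270:380],None,fx=3,fy=3,interpolation=2)]))
E
```

```text
time_s: 8.85
position: [0.5452, 0.3482, 0.2909]
orientation: [-0.573, 3.075, -0.097]
wrist_force: [-0.1, -0.0, -0.6]
grip_width: 0.0217
grasp_force: 40.0
[0.5451 0.3484 0.2909] [339.5553 229.6829] [337.2748 250.3714] [331.1543 305.8956]
230 111 [270.715  163.1203] [269.7684 127.0258]
```

View pics/g5.png

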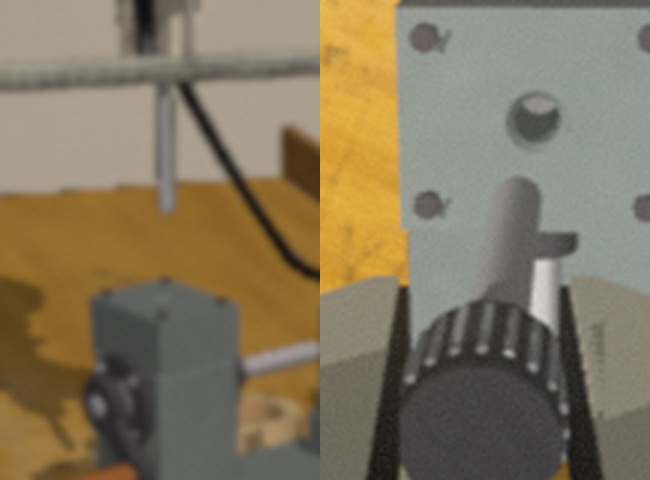

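The tip centre is at about (336,255.5) against a predicted (337.3,250.4), and the hole is at (341.3,229.7). The pin is upright but needs to move about +3.3 mm in tool x and +1.7 mm in tool y.

```bash
python3 - <<'E'
from h import *
p,r=tool(); ex=np.array([.932,.362,0]); ey=np.array([-.362,.932,0])
q=p-.0033*ex+.0017*ey
for z in (p[2],.245,.233,.203): goto([q[0],q[1],z])
E
```

```text
shift [ 0.055  0.028 -0.002] turn [0. 0. 0.] rows>= 0.05938441555020979 0.0
shift [0.055 0.076 0.762] turn [0. 0. 0.] rows>= 0.7374729548078683 0.0
shift [0.055 0.089 0.962] turn [0. 0. 0.] rows>= 0.928978126319427 0.0
shift [0.055 0.12  1.461] turn [0. 0. 0.] rows>= 1.4083306996040446 0.0
```

```bash
python3 -m jog '[[[0.055,0.03,0,0,0,0,18],[0.055,0.05,0.3,0,0,0,18],[0.055,0.07,0.6,0,0,0,18],[0.055,0.075,0.76,0,0,0,18],[0.055,0.08,0.84,0,0,0,18],[0.055,0.085,0.9,0,0,0,18],[0.055,0.09,0.96,0,0,0,18],[0.055,0.09,0.96,0,0,0,18]]]'
```

```text
time_s: 10.0
position: [0.5411, 0.3495, 0.233]
orientation: [-0.575, 3.075, -0.097]
wrist_force: [-0.1, 0.7, -1.2]
grip_width: 0.0211
grasp_force: 40.0
```

```bash
python3 -m jog '[[[0,0.005,0.08,0,0,0,18],[0,0.01,0.16,0,0,0,18],[0,0.015,0.24,0,0,0,18],[0,0.02,0.32,0,0,0,18],[0,0.025,0.4,0,0,0,18],[0,0.025,0.4,0,0,0,18]]]'
```

```text
time_s: 10.75
position: [0.541, 0.3494, 0.2085]
orientation: [-0.575, 3.076, -0.097]
wrist_force: [0.4, 0.6, -1.0]
grip_width: 0.0213
grasp_force: 40.0
```

```bash
python3 -m jog '[[[0,0,0.03,0,0,0,18],[0,0.005,0.06,0,0,0,18],[0,0.005,0.08,0,0,0,18],[0,0.005,0.08,0,0,0,18]]]'
```

```text
time_s: 11.25
position: [0.5411, 0.3495, 0.2041]
orientation: [-0.575, 3.075, -0.097]
wrist_force: [0.6, 0.6, -0.6]
grip_width: 0.0212
grasp_force: 40.0
```

```bash
python3 -m jog '[[[0,0,0,0,0,0,22],[0,0,0,0,0,0,30],[0,0,0,0,0,0,45],[0,0,0,0,0,0,50],[0,-0.03,-0.5,0,0,0,50],[0,-0.08,-1.2,0,0,0,50],[0,-0.12,-2,0,0,0,50]]]'
python3 - <<'E'
from h import *
C=.5432,.3521
ex=np.array([.932,.362,0]); ey=np.array([-.362,.932,0])
b=np.array([.5437,.3516,0])+.0007*ey; print(b)
t=read_camera("top"); s=read_camera("side"); w=read_camera("wrist")
for n,i in (("top",t),("side",s),("wrist",w)):
    cv2.imwrite(f"pics/r5{n}.png",i[:,:,::-1])
    print(n,proj(n,b+[0,0,.255]),proj(n,b+[0,0,.233]))
h=b-.095*ex-.0294*ey+[0,0,.1]; print("handle",h,proj("wrist",h))
goto([*h[:2],get_state()["position"][2]],111.2)
E
```

```text
time_s: 12.12
position: [0.5407, 0.3496, 0.3253]
orientation: [-0.575, 3.076, -0.097]
wrist_force: [-0.1, 1.2, -0.5]
grip_width: 0.0498
grasp_force: 0.0
[0.5434 0.3523 0.    ]
top [200.7321 260.1322] [204.0446 262.2079]
side [270.3573 156.4526] [270.6122 166.1184]
wrist [334.8786 244.4081] [336.0296 235.5893]
handle [0.4655 0.2905 0.1   ] [310.8817 103.114 ]
shift [ 1.538 -0.47   0.023] turn [-0.444  0.03  -0.004] rows>= 1.5442508397172776 0.33277237312684615
```

```bash
cat > hd.py <<'E'
from h import *
ex=np.array([.932,.362,0]); ey=np.array([-.362,.932,0]); b=np.array([.5434,.3523,0])
def orange(f):
    im=cv2.imread(f); h=cv2.cvtColor(im,cv2.COLOR_BGR2HSV)
    m=((h[...,0]<=14)&(h[...,1]>130)&(h[...,2]>70)).astype(np.uint8); m=cv2.morphologyEx(m,cv2.MORPH_OPEN,np.ones((3,3)))
    n,l,st,ce=cv2.connectedComponentsWithStats(m)
    for k in np.argsort(-st[1:,4])[:4]+1: 
        print(f[-9:],st[k],ce[k],np.round(np.concatenate(cv2.minAreaRect(np.argwhere(l==k)[:,::-1].astype(np.float32))[:2]),1))
def dark(f,x0,y0,w,h):
    im=cv2.imread(f)[y0:y0+h,x0:x0+w].astype(int); m=((im.max(2)-im.min(2)<35)&(im.max(2)<110)).astype(np.uint8)
    n,l,st,ce=cv2.connectedComponentsWithStats(m)
    for k in np.argsort(-st[1:,4])[:3]+1: print(f[-9:],"dark",st[k]+[x0,y0,0,0,0],ce[k]+[x0,y0])
E
python3 - <<'E'
from hd import *
orange("pics/r5wrist.png"); orange("pics/r5side.png")
dark("pics/r5side.png",255,140,32,40); dark("pics/r5wrist.png",300,200,75,75)
for x in (-.129,-.095,-.061):
  P=b+x*ex-.0294*ey+[0,0,.1]; print(x,proj("wrist",P),proj("side",P))
E
```

```text
wrist.png [393 436  29  21 305] [408.9967 447.1705] [407.3 445.6  28.6  19.2]
wrist.png [409 429   9   9  56] [413.1786 432.7679] [413. 433.   8.   8.]
wrist.png [399 431   9   7  29] [403.1034 433.8966] [403.  434.    3.4  10. ]
wrist.png [411 423   4   5  18] [412.3333 424.8333] [412.5 425.    4.    3. ]
5side.png [322 201  34  20 327] [340.6575 207.5902] [338.5 210.5  19.   33. ]
5side.png [238 227  26  13 167] [250.5389 232.7305] [250.3 232.7   6.5  27.1]
5side.png [206 247  10   9  63] [210.0952 250.6032] [210.5 251.    8.    9. ]
5side.png [428 309   8   7  51] [431.3137 311.9608] [431.5 312.    6.    7. ]
5side.png dark [266 157   9  13  98] [270.2551 162.5816]
5side.png dark [278 140   9  14  47] [282.8936 145.5319]
wrist.png dark [ 318  212   57   51 1505] [341.1143 236.9455]
wrist.png dark [303 241   9   8  57] [306.8772 244.614 ]
wrist.png dark [368 242   7   8  49] [371.2653 245.5714]
-0.129 [310.5902  65.0284] [231.3012 238.7917]
-0.095 [310.945  103.0851] [244.7023 234.9601]
-0.061 [311.2837 139.4221] [257.5955 231.2738]
```

The head is at side (270.3,162.6), which matches the pin standing on the shaft. The handle in the side view matches its computed pose at about z = 0.10. Moving above the handle now.

```bash
python3 -m jog '[[[0.4,-0.1,0,-0.1,0,0,50],[0.9,-0.3,0,-0.25,0.03,0,50],[1.4,-0.4,0.02,-0.44,0.03,0,50],[1.54,-0.47,0.02,-0.44,0.03,0,50],[1.54,-0.47,0.02,-0.44,0.03,0,50],[1.54,-0.47,0.02,-0.44,0.03,0,50]]]'
python3 - <<'E'
from hd import *
w=read_camera("wrist"); cv2.imwrite("pics/r6wrist.png",w[:,:,::-1]); orange("pics/r6wrist.png")
for x in (-.129,-.095,-.061):
  P=b+x*ex-.0294*ey+[0,0,.1]; print(x,proj("wrist",P))
goto([.4655,.2905,.056],111.2)
E
```

```text
time_s: 13.02
position: [0.4655, 0.2906, 0.3244]
orientation: [0.576, -3.084, 0.004]
wrist_force: [-1.0, -0.1, 0.1]
grip_width: 0.0503
grasp_force: 0.0
wrist.png [298 431   6  15  73] [300.8493 438.6849] [300.5 438.   14.    5. ]
wrist.png [ 37 328   3   3   9] [ 38. 329.] [ 38. 329.   2.   2.]
-0.129 [325.7792 166.9754]
-0.095 [325.7744 200.8714]
-0.061 [325.7697 233.3596]
shift [-0.023  0.006  4.472] turn [-0.012 -0.037 -0.002] rows>= 4.293367998958912 0.02891935205375
```

```bash
python3 - <<'E'
from hd import *
im=cv2.imread("pics/r6wrist.png"); h=cv2.cvtColor(im,cv2.COLOR_BGR2HSV)
for v in (150,160,180,200,220,235): print(v,[(u,*h[v,u]) for u in range(306,346,3)][:14])
E
```

```text
150 [(306, np.uint8(20), np.uint8(176), np.uint8(206)), (309, np.uint8(19), np.uint8(202), np.uint8(197)), (312, np.uint8(20), np.uint8(204), np.uint8(200)), (315, np.uint8(20), np.uint8(193), np.uint8(204)), (318, np.uint8(19), np.uint8(193), np.uint8(193)), (321, np.uint8(19), np.uint8(201), np.uint8(198)), (324, np.uint8(20), np.uint8(201), np.uint8(198)), (327, np.uint8(20), np.uint8(197), np.uint8(197)), (330, np.uint8(20), np.uint8(202), np.uint8(201)), (333, np.uint8(20), np.uint8(196), np.uint8(203)), (336, np.uint8(20), np.uint8(173), np.uint8(206)), (339, np.uint8(19), np.uint8(170), np.uint8(204)), (342, np.uint8(19), np.uint8(186), np.uint8(199)), (345, np.uint8(20), np.uint8(171), np.uint8(207))]
160 [(306, np.uint8(20), np.uint8(190), np.uint8(208)), (309, np.uint8(20), np.uint8(199), np.uint8(208)), (312, np.uint8(20), np.uint8(192), np.uint8(211)), (315, np.uint8(20), np.uint8(194), np.uint8(202)), (318, np.uint8(19), np.uint8(189), np.uint8(205)), (321, np.uint8(20), np.uint8(198), np.uint8(200)), (324, np.uint8(20), np.uint8(201), np.uint8(197)), (327, np.uint8(20),
[... 2501 characters left out ...]
6, np.uint8(19), np.uint8(181), np.uint8(211)), (309, np.uint8(19), np.uint8(40), np.uint8(142)), (312, np.uint8(30), np.uint8(21), np.uint8(135)), (315, np.uint8(8), np.uint8(30), np.uint8(101)), (318, np.uint8(13), np.uint8(139), np.uint8(169)), (321, np.uint8(15), np.uint8(186), np.uint8(184)), (324, np.uint8(14), np.uint8(177), np.uint8(180)), (327, np.uint8(14), np.uint8(172), np.uint8(159)), (330, np.uint8(14), np.uint8(162), np.uint8(123)), (333, np.uint8(45), np.uint8(18), np.uint8(144)), (336, np.uint8(34), np.uint8(14), np.uint8(143)), (339, np.uint8(30), np.uint8(13), np.uint8(135)), (342, np.uint8(42), np.uint8(19), np.uint8(137)), (345, np.uint8(60), np.uint8(9), np.uint8(144))]
```

```bash
python3 -m jog '[[[-0.02,-0.01,0.7,0,0,0,50],[-0.02,-0.01,1.5,0,0,0,50],[-0.02,-0.01,2.3,0,0,0,50],[-0.02,-0.01,3.1,0,0,0,50],[-0.02,-0.01,3.8,0,0,0,50],[-0.02,-0.01,4.25,0,0,0,50],[-0.02,-0.01,4.47,0,0,0,50],[-0.02,-0.01,4.47,0,0,0,50]]]'
python3 -m jog '[[[0,0,0,0,0,0,30],[0,0,0,0,0,0,10],[0,0,0,0,0,0,10],[0,0,0,0,0,0,10],[0,0,0,0,0,0,10]]]' 10
python3 - <<'E'
from hd import *
p,r=tool(); s=get_state(); d=p-b; print(p,"lat",d@ey,"ax",d@ex,s["grip_width"],s["wrist_force"]); print(r.as_matrix())
E
```

```text
time_s: 14.08
position: [0.4654, 0.2893, 0.0563]
orientation: [0.576, -3.083, 0.004]
wrist_force: [0.8, -0.4, 0.2]
grip_width: 0.0498
grasp_force: 0.0
time_s: 14.7
position: [0.4654, 0.2895, 0.057]
orientation: [0.576, -3.085, 0.003]
wrist_force: [-0.4, 2.1, 2.4]
grip_width: 0.0144
grasp_force: 10.0
[0.4654 0.2895 0.057 ] lat -0.03031021529993409 ax -0.09538717336532422 0.014357303789073444 [-0.4341  2.1256  2.4359]
[[-0.9325 -0.3612 -0.0032]
 [-0.3611  0.9325 -0.0023]
 [ 0.0038 -0.001  -1.    ]]
```

```bash
cat > chk.py <<'E'
from hd import *
import sys
s=get_state(); p=np.array(s["position"]); lat=(p-b)@ey; z=p[2]-.0567+.045*np.sin(np.radians(-132)); f=np.arctan2(z,lat)
F=np.array(s["wrist_force"])-np.array(eval(open("f0").read())); fl,fz=F@ey,F[2]
t=-(np.array([-np.sin(f),np.cos(f)])); rad=np.array([np.cos(f),np.sin(f)])
T=-(np.array([fl,fz])@t); print("phi %.1f r %.1f resist %.1f radial %.1f t %.2f w %.4f"%(np.degrees(f),np.hypot(lat,z)*1e3,T,np.array([fl,fz])@rad,s["time_s"],s["grip_width"]))
sys.exit(abs(T)>float(sys.argv[1]))
E
echo "[0,0,0]">f0; python3 chk.py 50
python3 - <<'E'
import numpy as np
f=np.radians(-132-3*np.arange(0,61)); y=.75*np.cos(f); z=-.75*np.sin(f)
for k in range(0,60): print(-132-3*(k+1),"%.3f %.3f"%(y[k+1]-y[k],z[k+1]-z[k]),end=" | ")
E
```

```text
phi -132.5 r 44.9 resist -0.1 radial -3.2 t 14.70 w 0.0144
-135 -0.028 -0.027 | -138 -0.027 -0.028 | -141 -0.026 -0.030 | -144 -0.024 -0.031 | -147 -0.022 -0.032 | -150 -0.021 -0.033 | -153 -0.019 -0.035 | -156 -0.017 -0.035 | -159 -0.015 -0.036 | -162 -0.013 -0.037 | -165 -0.011 -0.038 | -168 -0.009 -0.038 | -171 -0.007 -0.039 | -174 -0.005 -0.039 | -177 -0.003 -0.039 | -180 -0.001 -0.039 | -183 0.001 -0.039 | -186 0.003 -0.039 | -189 0.005 -0.039 | -192 0.007 -0.039 | -195 0.009 -0.038 | -198 0.011 -0.038 | -201 0.013 -0.037 | -204 0.015 -0.036 | -207 0.017 -0.035 | -210 0.019 -0.035 | -213 0.021 -0.033 | -216 0.022 -0.032 | -219 0.024 -0.031 | -222 0.026 -0.030 | -225 0.027 -0.028 | -228 0.028 -0.027 | -231 0.030 -0.026 | -234 0.031 -0.024 | -237 0.032 -0.022 | -240 0.033 -0.021 | -243 0.035 -0.019 | -246 0.035 -0.017 | -249 0.036 -0.015 | -252 0.037 -0.013 | -255 0.038 -0.011 | -258 0.038 -0.009 | -261 0.039 -0.007 | -264 0.039 -0.005 | -267 0.039 -0.003 | -270 0.039 -0.001 | -273 0.039 0.001 | -276 0.039 0.003 | -279 0.039 0.005 | -282 0.039 0.007 | -285 0.038 0.009 | -288 0.038 0.011 | -291 0.037 0.013 | -294 0.036 0.015 | -297 0.035 0.017 | -300 0.035 0.019 | -303 0.033 0.021 | -306 0.032 0.022 | -309 0.031 0.024 | -312 0.030 0.026 | False
```

```bash
sed -i 's/sys.exit(.*/sys.exit(int(abs(T)>float(sys.argv[1])))/' chk.py
J="python3 -m jog"
$J '[[[0,-0.028,-0.027,0,0,0,10]]]' >/dev/null && python3 chk.py 6 && 
$J '[[[0,-0.027,-0.028,0,0,0,10]]]' >/dev/null && python3 chk.py 6 && 
$J '[[[0,-0.026,-0.03,0,0,0,10]]]' >/dev/null && python3 chk.py 6 && 
$J '[[[0,-0.024,-0.031,0,0,0,10]]]' >/dev/null && python3 chk.py 6 && 
$J '[[[0,-0.022,-0.032,0,0,0,10]]]' >/dev/null && python3 chk.py 6
```

```text
phi -135.3 r 44.9 resist 2.3 radial -4.4 t 14.82 w 0.0145
phi -138.4 r 44.9 resist 2.2 radial -4.9 t 14.95 w 0.0145
phi -141.5 r 44.9 resist 3.2 radial -5.5 t 15.07 w 0.0147
phi -144.5 r 44.9 resist 1.7 radial -6.8 t 15.20 w 0.0145
phi -147.4 r 44.8 resist 2.1 radial -7.5 t 15.32 w 0.0149
```

```bash

J="python3 -m jog"
$J '[[[0,-0.008,-0.041,0,0,0,10]]]' >/dev/null && python3 chk.py 6 && 
$J '[[[0,-0.006,-0.041,0,0,0,10]]]' >/dev/null && python3 chk.py 6 && 
$J '[[[0,-0.013,-0.037,0,0,0,10]]]' >/dev/null && python3 chk.py 6 && 
$J '[[[0,-0.011,-0.038,0,0,0,10]]]' >/dev/null && python3 chk.py 6 && 
$J '[[[0,-0.009,-0.038,0,0,0,10]]]' >/dev/null && python3 chk.py 6 && 
$J '[[[0,-0.007,-0.039,0,0,0,10]]]' >/dev/null && python3 chk.py 6 && 
$J '[[[0,-0.005,-0.039,0,0,0,10]]]' >/dev/null && python3 chk.py 6
```

```text
phi -150.4 r 44.3 resist 2.0 radial -0.9 t 15.45 w 0.0141
phi -153.4 r 44.0 resist 2.0 radial 2.2 t 15.57 w 0.0146
phi -156.5 r 43.9 resist 2.6 radial 2.6 t 15.70 w 0.0143
phi -159.6 r 43.7 resist 2.4 radial 5.7 t 15.82 w 0.0147
phi -162.8 r 43.5 resist 2.2 radial 6.2 t 15.95 w 0.0147
phi -165.9 r 43.3 resist 2.0 radial 7.6 t 16.07 w 0.0147
phi -169.0 r 43.2 resist 3.4 radial 9.3 t 16.20 w 0.0146
```

```bash

J="python3 -m jog"
$J '[[[0,-0.017,-0.039,0,0,0,10]]]' >/dev/null && python3 chk.py 6 && 
$J '[[[0,-0.013,-0.039,0,0,0,10]]]' >/dev/null && python3 chk.py 6 && 
$J '[[[0,-0.002,-0.039,0,0,0,10]]]' >/dev/null && python3 chk.py 6 && 
$J '[[[0,0,-0.039,0,0,0,10]]]' >/dev/null && python3 chk.py 6 && 
$J '[[[0,0.002,-0.039,0,0,0,10]]]' >/dev/null && python3 chk.py 6 && 
$J '[[[0,0.004,-0.039,0,0,0,10]]]' >/dev/null && python3 chk.py 6 && 
$J '[[[0,0.006,-0.039,0,0,0,10]]]' >/dev/null && python3 chk.py 6
```

```text
phi -172.4 r 43.6 resist 2.1 radial 3.6 t 16.32 w 0.0146
phi -175.7 r 43.7 resist 2.7 radial 0.1 t 16.45 w 0.0145
phi -178.8 r 43.6 resist 3.6 radial 1.9 t 16.57 w 0.0144
phi 178.2 r 43.6 resist 4.1 radial 1.4 t 16.70 w 0.0141
phi 175.1 r 43.5 resist 2.5 radial 1.9 t 16.82 w 0.0146
phi 172.0 r 43.5 resist 2.2 radial 0.8 t 16.95 w 0.0143
phi 168.8 r 43.5 resist 3.1 radial -0.8 t 17.07 w 0.0142
```

```bash

J="python3 -m jog"
$J '[[[0,0.008,-0.039,0,0,0,10]]]' >/dev/null && python3 chk.py 6 && 
$J '[[[0,0.010,-0.038,0,0,0,10]]]' >/dev/null && python3 chk.py 6 && 
$J '[[[0,0.012,-0.038,0,0,0,10]]]' >/dev/null && python3 chk.py 6 && 
$J '[[[0,0.014,-0.037,0,0,0,10]]]' >/dev/null && python3 chk.py 6 && 
$J '[[[0,0.016,-0.036,0,0,0,10]]]' >/dev/null && python3 chk.py 6 && 
$J '[[[0,0.018,-0.035,0,0,0,10]]]' >/dev/null && python3 chk.py 6 && 
$J '[[[0,0.020,-0.034,0,0,0,10]]]' >/dev/null && python3 chk.py 6 && 
$J '[[[0,0.022,-0.033,0,0,0,10]]]' >/dev/null && python3 chk.py 6
```

```text
phi 165.7 r 43.5 resist 2.2 radial 0.4 t 17.20 w 0.0146
phi 162.6 r 43.6 resist 1.7 radial -0.6 t 17.32 w 0.0142
phi 159.5 r 43.6 resist 2.5 radial -3.4 t 17.45 w 0.0144
phi 156.4 r 43.6 resist 1.7 radial -1.9 t 17.57 w 0.0143
phi 153.3 r 43.7 resist 2.8 radial -3.5 t 17.70 w 0.0146
phi 150.3 r 43.7 resist 3.5 radial -3.6 t 17.82 w 0.0148
phi 147.2 r 43.8 resist 2.4 radial -3.0 t 17.95 w 0.0143
phi 144.1 r 43.8 resist 3.2 radial -3.8 t 18.07 w 0.0147
```

```bash

J="python3 -m jog"
$J '[[[0,0.032,-0.026,0,0,0,10]]]' >/dev/null && python3 chk.py 6 && 
$J '[[[0,0.027,-0.029,0,0,0,10]]]' >/dev/null && python3 chk.py 6 && 
$J '[[[0,0.028,-0.027,0,0,0,10]]]' >/dev/null && python3 chk.py 6 && 
$J '[[[0,0.029,-0.026,0,0,0,10]]]' >/dev/null && python3 chk.py 6 && 
$J '[[[0,0.031,-0.025,0,0,0,10]]]' >/dev/null && python3 chk.py 6 && 
$J '[[[0,0.032,-0.023,0,0,0,10]]]' >/dev/null && python3 chk.py 6 && 
$J '[[[0,0.033,-0.021,0,0,0,10]]]' >/dev/null && python3 chk.py 6 && 
$J '[[[0,0.034,-0.019,0,0,0,10]]]' >/dev/null && python3 chk.py 6
```

```text
phi 141.0 r 43.5 resist 2.1 radial 0.6 t 18.20 w 0.0144
phi 137.9 r 43.5 resist 2.3 radial 1.7 t 18.32 w 0.0143
phi 134.8 r 43.4 resist 3.2 radial 1.8 t 18.45 w 0.0147
phi 131.7 r 43.4 resist 1.0 radial 1.8 t 18.57 w 0.0142
phi 128.5 r 43.4 resist 1.0 radial 2.3 t 18.70 w 0.0146
phi 125.3 r 43.4 resist 1.5 radial 3.5 t 18.82 w 0.0140
phi 122.3 r 43.4 resist 3.0 radial 4.4 t 18.95 w 0.0147
phi 119.1 r 43.4 resist 3.0 radial 3.9 t 19.07 w 0.0145
```

```bash

J="python3 -m jog"
$J '[[[0,0.034,-0.022,0,0,0,10]]]' >/dev/null && python3 chk.py 6 && 
$J '[[[0,0.034,-0.018,0,0,0,10]]]' >/dev/null && python3 chk.py 6 && 
$J '[[[0,0.035,-0.016,0,0,0,10]]]' >/dev/null && python3 chk.py 6 && 
$J '[[[0,0.036,-0.014,0,0,0,10]]]' >/dev/null && python3 chk.py 6 && 
$J '[[[0,0.037,-0.012,0,0,0,10]]]' >/dev/null && python3 chk.py 6 && 
$J '[[[0,0.038,-0.01,0,0,0,10]]]' >/dev/null && python3 chk.py 6 && 
$J '[[[0,0.039,-0.008,0,0,0,10]]]' >/dev/null && python3 chk.py 6 && 
$J '[[[0,0.039,-0.006,0,0,0,10]]]' >/dev/null && python3 chk.py 6
```

```text
phi 115.9 r 43.6 resist 2.5 radial 2.7 t 19.20 w 0.0146
phi 113.2 r 43.6 resist 6.1 radial 1.9 t 19.32 w 0.0142
```

```bash
J="python3 -m jog"; $J '[[[0,0,0,0,0,0,10]]]' >/dev/null; python3 chk.py 6; $J '[[[0,0.012,-0.005,0,0,0,10]]]' >/dev/null; python3 chk.py 6;$J '[[[0,0,0,0,0,0,10]]]' >/dev/null; python3 chk.py 6
```

```text
phi 113.2 r 43.6 resist 4.8 radial 2.8 t 19.45 w 0.0142
phi 112.5 r 43.6 resist 6.7 radial 2.2 t 19.57 w 0.0143
phi 112.5 r 43.6 resist 6.3 radial 3.4 t 19.70 w 0.0145
```

```bash
J="python3 -m jog"; $J '[[[0,0.012,-0.005,0,0,0,10],[0,0.012,-0.005,0,0,0,10]]]' >/dev/null; python3 chk.py 6
```

```text
phi 111.7 r 43.6 resist 7.3 radial 3.2 t 19.95 w 0.0142
```

```bash

J="python3 -m jog"
$J '[[[0,-0.036,0.016,0,0,0,10]]]' >/dev/null && python3 chk.py 6 && 
$J '[[[0,-0.035,0.017,0,0,0,10]]]' >/dev/null && python3 chk.py 6 && 
$J '[[[0,-0.034,0.019,0,0,0,10]]]' >/dev/null && python3 chk.py 6 && 
$J '[[[0,-0.033,0.021,0,0,0,10]]]' >/dev/null && python3 chk.py 6 && 
$J '[[[0,-0.032,0.023,0,0,0,10]]]' >/dev/null && python3 chk.py 6 && 
$J '[[[0,-0.031,0.024,0,0,0,10]]]' >/dev/null && python3 chk.py 6 && 
$J '[[[0,-0.029,0.026,0,0,0,10]]]' >/dev/null && python3 chk.py 6 && 
$J '[[[0,-0.028,0.027,0,0,0,10]]]' >/dev/null && python3 chk.py 6 && 
$J '[[[0,-0.026,0.029,0,0,0,10]]]' >/dev/null && python3 chk.py 6
```

```text
phi 114.0 r 43.6 resist 1.5 radial 2.1 t 20.07 w 0.0145
phi 116.8 r 43.6 resist -0.7 radial 2.7 t 20.20 w 0.0143
phi 119.7 r 43.5 resist -1.2 radial 2.4 t 20.32 w 0.0145
phi 122.7 r 43.5 resist -0.5 radial 2.3 t 20.45 w 0.0143
phi 125.9 r 43.5 resist -1.4 radial 3.4 t 20.57 w 0.0143
phi 129.0 r 43.4 resist -1.5 radial 1.4 t 20.70 w 0.0142
phi 132.1 r 43.4 resist -1.5 radial 3.2 t 20.82 w 0.0141
phi 135.3 r 43.4 resist -2.0 radial 2.2 t 20.95 w 0.0145
phi 138.3 r 43.4 resist -1.3 radial 2.1 t 21.07 w 0.0144
```

```bash

J="python3 -m jog"
$J '[[[0,-0.025,0.030,0,0,0,10]]]' >/dev/null && python3 chk.py 5 && 
$J '[[[0,-0.023,0.031,0,0,0,10]]]' >/dev/null && python3 chk.py 5 && 
$J '[[[0,-0.022,0.033,0,0,0,10]]]' >/dev/null && python3 chk.py 5 && 
$J '[[[0,-0.020,0.034,0,0,0,10]]]' >/dev/null && python3 chk.py 5 && 
$J '[[[0,-0.018,0.035,0,0,0,10]]]' >/dev/null && python3 chk.py 5
```

```text
phi 141.3 r 43.4 resist -3.9 radial 3.6 t 21.20 w 0.0144
phi 144.0 r 43.3 resist -5.9 radial 2.6 t 21.32 w 0.0144
```

```bash

J="python3 -m jog"
$J '[[[0,0.024,-0.031,0,0,0,10],[0,0.049,-0.061,0,0,0,10],[0,0.076,-0.089,0,0,0,10],[0,0.104,-0.116,0,0,0,10],[0,0.134,-0.141,0,0,0,10],[0,0.134,-0.141,0,0,0,10]]]' >/dev/null; python3 chk.py 6
$J '[[[0,0,0,0,0,0,15],[0,0,0,0,0,0,25],[0,0,0,0,0,0,45],[0,0,0,0,0,0,45],[0,0,-0.6,0,0,0,45],[0,0,-1.5,0,0,0,45],[0,0,-2.4,0,0,0,45],[0,0,-2.6,0,0,0,45],[0,0,-2.6,0,0,0,45]]]'
python3 - <<'E'
from hd import *
for n in ("side","top"): cv2.imwrite(f"pics/r7{n}.png",read_camera(n)[:,:,::-1])
dark("pics/r7side.png",255,140,32,40); orange("pics/r7side.png")
for z in (.255,.245,.223): print(proj("side",b+[0,0,z]))
E
```

```text
phi 129.1 r 43.3 resist 0.3 radial 4.0 t 22.07 w 0.0144
time_s: 23.2
position: [0.4652, 0.293, 0.2792]
orientation: [0.576, -3.085, 0.003]
wrist_force: [0.8, -0.2, -0.7]
grip_width: 0.0447
grasp_force: 0.0
7side.png dark [266 162   9  13  94] [269.9255 167.1277]
7side.png dark [278 140   9  14  47] [282.8936 145.5319]
7side.png [322 201  34  20 340] [340.1382 207.5941] [338.5 210.5  19.   33. ]
7side.png [236 199  26  11 153] [249.     203.7843] [248.5 203.9   6.3  26.7]
7side.png [206 247  10   9  65] [210.0462 250.5692] [210.5 251.    8.    9. ]
7side.png [428 309   8   7  49] [431.5306 312.1837] [431.5 312.    6.    7. ]
[270.3316 156.4492]
[270.448  160.8615]
[270.7013 170.4583]
```

The head dropped by 4.6 px, about 10 mm, so the pin is caught and the crank is near the middle between the stops. I'll push it down with closed fingers.

```bash
python3 - <<'E'
from hd import *
for z in (.279,.232,.185): goto([.5434,.3523,z],111.2)
E
```

```text
shift [-1.581  0.452 -0.037] turn [-0.012 -0.045 -0.004] rows>= 1.578830446061407 0.03501563149118508
shift [-1.586  0.453  0.746] turn [-0.012 -0.045 -0.004] rows>= 1.7376842932558063 0.03501563149118508
shift [-1.591  0.455  1.529] turn [-0.012 -0.045 -0.004] rows>= 2.162728792207983 0.03501563149118508
```

```bash
J="python3 -m jog"
$J '[[[-0.4,0.1,-0.03,0,0,0,30],[-0.9,0.25,-0.03,0,0,0,10],[-1.4,0.4,-0.03,0,0,0,0],[-1.58,0.45,-0.03,0,0,0,0],[-1.58,0.45,0.2,0,0,0,0],[-1.58,0.45,0.4,0,0,0,0],[-1.58,0.45,0.55,0,0,0,0],[-1.58,0.45,0.6,0,0,0,0],[-1.58,0.45,0.6,0,0,0,0]]]' 20
$J '[[[0,0,0.04,0,0,0,0],[0,0,0.08,0,0,0,0],[0,0,0.12,0,0,0,0],[0,0,0.16,0,0,0,0],[0,0,0.2,0,0,0,0],[0,0,0.24,0,0,0,0]]]'
```

```text
time_s: 24.42
position: [0.5434, 0.3521, 0.243]
orientation: [0.576, -3.085, 0.003]
wrist_force: [-0.4, 0.2, -0.6]
grip_width: 0.0004
grasp_force: 0.0
time_s: 25.18
position: [0.5435, 0.3522, 0.2283]
orientation: [0.576, -3.084, 0.003]
wrist_force: [0.5, 0.5, -0.0]
grip_width: 0.0004
grasp_force: 0.0
```

```bash
J="python3 -m jog"
cat > g.py <<'E'
from workcell import *
import sys
s=get_state(); print(round(s["position"][2],4),[round(float(v),1) for v in s["wrist_force"]]); sys.exit(int(abs(s["wrist_force"][2])>float(sys.argv[1])))
E
D(){ python3 g.py 18; }
$J '[[[0,0,0.04,0,0,0,0],[0,0,0.08,0,0,0,0]]]' >/dev/null; D && $J '[[[0,0,0.04,0,0,0,0],[0,0,0.08,0,0,0,0]]]' >/dev/null && D && $J '[[[0,0,0.04,0,0,0,0],[0,0,0.08,0,0,0,0]]]' >/dev/null && D && $J '[[[0,0,0.04,0,0,0,0],[0,0,0.08,0,0,0,0]]]' >/dev/null && D && $J '[[[0,0,0.04,0,0,0,0],[0,0,0.08,0,0,0,0]]]' >/dev/null && D && $J '[[[0,0,0.04,0,0,0,0],[0,0,0.08,0,0,0,0]]]' >/dev/null && D
```

```text
0.2234 [-0.5, 0.4, 0.1]
0.2189 [-0.3, 0.1, 5.5]
0.2146 [0.6, -0.3, 5.1]
0.2098 [0.7, 0.7, 5.6]
0.205 [0.2, 0.6, 4.9]
0.2002 [0.0, 0.2, 5.5]
```

```bash
J="python3 -m jog"; D(){ python3 g.py 18; }
$J '[[[0,0,0.04,0,0,0,0],[0,0,0.08,0,0,0,0]]]' >/dev/null; D && $J '[[[0,0,0.04,0,0,0,0],[0,0,0.08,0,0,0,0]]]' >/dev/null && D && $J '[[[0,0,0.04,0,0,0,0],[0,0,0.08,0,0,0,0]]]' >/dev/null && D && $J '[[[0,0,0.04,0,0,0,0]]]' >/dev/null && D && $J '[[[0,0,0.04,0,0,0,0]]]' >/dev/null && D && $J '[[[0,0,0.04,0,0,0,0]]]' >/dev/null && D
```

```text
0.1954 [-0.3, 1.0, 5.1]
0.1907 [-0.8, 0.8, 5.4]
0.1859 [0.2, 0.8, 5.2]
0.1855 [-6.8, -2.8, 29.7]
```

```bash
J="python3 -m jog"
$J '[[[0,0,-0.06,0,0,0,0],[0,0,-0.3,0,0,0,0],[0,0,-1,0,0,0,0],[0,0,-1.8,0,0,0,0],[0,0,-2.6,0,0,0,0],[0.8,0,-2.8,0,0,0,0],[1.5,0,-2.8,0,0,0,0],[1.5,0,-2.8,0,0,0,0],[1.5,0,-2.8,0,0,0,0]]]'
python3 - <<'E'
from hd import *
for n in ("side","wrist"): cv2.imwrite(f"pics/r8{n}.png",read_camera(n)[:,:,::-1])
dark("pics/r8side.png",255,150,32,45); dark("pics/r8wrist.png",285,215,80,75)
for z in (.211,.200,.189): print(proj("side",b+[0,0,z]),proj("wrist",b+[0,0,z]))
im=cv2.imread("pics/r8side.png",0)
for c in (266,270,274): print(c,im[166:200:1,c])
E
```

```text
time_s: 28.68
position: [0.4602, 0.3201, 0.3516]
orientation: [0.576, -3.085, 0.003]
wrist_force: [1.1, -0.8, -0.4]
grip_width: 0.0002
grasp_force: 0.0
8side.png dark [255 176  32  19 420] [270.1095 187.4833]
8side.png dark [284 150   3   4   8] [285.375 151.125]
wrist.png dark [ 286  239   79   41 2536] [326.694  261.1932]
wrist.png dark [353 220  12  11  54] [359.0741 224.463 ]
wrist.png dark [320 285   9   5  42] [324.2857 287.0714]
[270.8378 175.6299] [326.005  318.4568]
[270.9619 180.3321] [325.972  312.9655]
[271.0851 184.9979] [325.9408 307.777 ]
266 [109 108 108 108 109 109 108 110 110 105  91  81  83  89  91  89  82  75
  70  70  82  93  96  92  83  73  70  68  68  68  68  65  65  64]
270 [108 109 110 111 109 111 110 109 105  88  68  58  61  70  80  86  88  86
  83  75  74  84  85  73  75  84  88  89  89  88  89  89  89  87]
274 [107 107 109 111 110 110 111 112 110 100  83  70  77  87  89  84  85  85
  85  76  76  89  97  97  97  96  96  94  95  94  94  94  93  93]
```

```bash
python3 -c "
from workcell import *
print(sign_off())"
```

```text
the job is handed in; nothing more can be done
None
```

The shaft is locked: the pin caught in the cross-hole, its head was pushed down to a firm stop on the housing, and the job is handed in; the hand-in gave no verdict, and my first grasp attempt pressed on the pin head and may have shifted the stand about 5 mm.

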